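# Find the pitch-comb leaf that fits the spindle

## Task

Find which of the three pitch-comb leaves fits the thread of the spindle lying under the brass guide rods: try them one after the other, teeth down between the rods, pressing only gently and feeling along the spindle for the grooves, knowing that only the right leaf drops fully home. Leave that leaf standing fully home, near the middle of the spindle, and let go of it; lay any leaf that does not fit in the red tray (one not needed may stay in the rack), and leave everything else on the bench alone.

Things in the scene. Friction and masses are not known exactly. Their poses are not given: they have to be found in the camera images.
- station (a point): Gauging station: middle of the spindle under the two brass rods, on the topmost line of its thread crests, 75 mm above the table. x along the spindle, y across, z up. Grooves are square, 5 mm deep, pitch 10, 12 or 14 mm. The spindle lies shifted along x by an unknown 0 to 7 mm either way, so the grooves' places along x must be felt; it stays put under hand force.
- stand: Fixed wooden board 330 (x) x 270 (y) x 20 mm, origin at the centre of its underside; station at y = -85 mm. Brass guide rods for the leaf: 8 mm round, along x, axes 9 mm above the crests and 12 mm either side of the station (16 mm free between), ending in green plates at x = +153 and -153 mm that rise 12 mm above the crests. Three spindles lie on it.
- leaf_a_mid (a point): Centre, half-way up, of pitch-comb leaf a: an upright aluminium plate, 76 mm long (x), 12 mm thick (y), 57 mm tall (z up), square teeth 5 mm long on its lower edge, blue grip tab 44 x 12 x 30 mm on top. From here the tooth tips are 28.5 mm down, tooth roots 23.5 mm down, the tab from 1.5 mm down to 28.5 mm up. About 0.11 kg. Starts teeth down in any of the rack's places.
- leaf_b_mid (a point): The same for leaf b. The leaves differ only in tooth pitch: 10, 12 and 14 mm, over about 70 mm of length; which is which is not told. Teeth are 2 mm narrower than the grooves of the same pitch: they enter within about 1 mm of the right place. Fully home, tooth roots lie on the crests: this point is 23.5 mm above the station.
- leaf_c_mid (a point): The same for leaf c. A leaf that rests on the crests, or on a thread of another pitch, stands 5 mm higher than one fully home: this point is then 28.5 mm above the station.
- rack: Leaf rack, a fixed board 100 (x) x 235 (y) x 12 mm, origin at the centre of its underside; three places at y = -70, 0 and 70 mm, each with wooden cheeks 22 mm tall at both ends, 15 mm apart, that hold a leaf lengthwise along x, its teeth 12 mm above the table.
- tray: Open red tray for leaves that do not fit: 170 (x) x 150 (y) mm outside, 22 mm tall, walls and floor 5 mm thick, fixed; origin at the centre of its underside.
- rest_1: One of three fixed pairs of wooden rests with a square-thread steel spindle in it, 40 mm over the crests, threaded at least 75 mm either way of the station; origin on the board below the middle, x along the spindle. They lie at y = -85, 0 and 85 mm of the stand in any order; the one at -85 is the one to gauge, the others are spares to leave alone.
- rest_2: As rest_1, with a spindle of another pitch.
- rest_3: As rest_1, with a spindle of another pitch.
- screwdriver: Bystander: a screwdriver, lying, about 200 mm long; origin at the centre of its underside or on its length.
- brush: Bystander: a hand brush, lying, about 200 mm long; origin at the centre of its underside or on its length.
- figure: Bystander: a carved wooden figure 52 mm across and 128 mm tall, standing; origin at the centre of its underside or on its length.
- offcut: Bystander: a wooden offcut 120 x 45 x 30 mm, lying; origin at the centre of its underside or on its length.
Not all that is in view belongs to the job. Leave any turquoise look-alike of the part that bears leaf_c_mid alone.

How it is judged:
At the end, for the whole second after the job is handed in: One leaf stands released and fully home in the thread under the rods (tooth roots within 2 mm of the crests), upright within 7 and along the spindle within 6 degrees, within 30 mm of its middle; each other leaf is in the red tray or within 15 mm of its start in the rack ((((x of leaf_a_mid in the frame of station between -0.03 and 0.03 m and y of leaf_a_mid in the frame of station between -0.006 and 0.006 m and z of leaf_a_mid in the frame of station between 0.02 and 0.0255 m and angle between leaf_a_mid's own z axis and vertical below 0.12 rad and angle between the x axis of leaf_a_mid and the x axis of station, either way round below 0.1 rad) and (distance of leaf_b_mid from where it was at the start of the episode below 0.015 m or (x of leaf_b_mid in the frame of tray between -0.09 and 0.09 m and y of leaf_b_mid in the frame of tray between -0.08 and 0.08 m and z of leaf_b_mid in the frame of tray between 0 and 0.065 m)) and (distance of leaf_c_mid from where it was at the start of the episode below 0.015 m or (x of leaf_c_mid in the frame of tray between -0.09 and 0.09 m and y of leaf_c_mid in the frame of tray between -0.08 and 0.08 m and z of leaf_c_mid in the frame of tray between 0 and 0.065 m))) or ((x of leaf_b_mid in the frame of station between -0.03 and 0.03 m and y of leaf_b_mid in the frame of station between -0.006 and 0.006 m and z of leaf_b_mid in the frame of station between 0.02 and 0.0255 m and angle between leaf_b_mid's own z axis and vertical below 0.12 rad and angle between the x axis of leaf_b_mid and the x axis of station, either way round below 0.1 rad) and (distance of leaf_a_mid from where it was at the start of the episode below 0.015 m or (x of leaf_a_mid in the frame of tray between -0.09 and 0.09 m and y of leaf_a_mid in the frame of tray between -0.08 and 0.08 m and z of leaf_a_mid in the frame of tray between 0 and 0.065 m)) and (distance of leaf_c_mid from where it was at the start of the episode below 0.015 m or (x of leaf_c_mid in the frame of tray between -0.09 and 0.09 m and y of leaf_c_mid in the frame of tray between -0.08 and 0.08 m and z of leaf_c_mid in the frame of tray between 0 and 0.065 m))) or ((x of leaf_c_mid in the frame of station between -0.03 and 0.03 m and y of leaf_c_mid in the frame of station between -0.006 and 0.006 m and z of leaf_c_mid in the frame of station between 0.02 and 0.0255 m and angle between leaf_c_mid's own z axis and vertical below 0.12 rad and angle between the x axis of leaf_c_mid and the x axis of station, either way round below 0.1 rad) and (distance of leaf_a_mid from where it was at the start of the episode below 0.015 m or (x of leaf_a_mid in the frame of tray between -0.09 and 0.09 m and y of leaf_a_mid in the frame of tray between -0.08 and 0.08 m and z of leaf_a_mid in the frame of tray between 0 and 0.065 m)) and (distance of leaf_b_mid from where it was at the start of the episode below 0.015 m or (x of leaf_b_mid in the frame of tray between -0.09 and 0.09 m and y of leaf_b_mid in the frame of tray between -0.08 and 0.08 m and z of leaf_b_mid in the frame of tray between 0 and 0.065 m))))); the robot touches nothing.
It fails at once if a leaf is pressed against a spindle with more than 40 N (contact force between any of leaf_a, leaf_b, leaf_c and rest_1 above 40 N or contact force between any of leaf_a, leaf_b, leaf_c and rest_2 above 40 N or contact force between any of leaf_a, leaf_b, leaf_c and rest_3 above 40 N).
It fails at once if the arm or gripper presses on a spindle or its rests with more than 25 N (contact force between the arm and rest_1 above 25 N or contact force between the arm and rest_2 above 25 N or contact force between the arm and rest_3 above 25 N).
It fails at once if a bystander is moved more than 30 mm (distance of any of screwdriver, brush, figure, offcut from where it was at the start of the episode above 0.03 m).
It also fails if it takes over 72 s, if anything falls off the work surface, if the arm or the gripper's body presses on something with over 40 N, if the wrist force passes 120 N, or if a joint passes its speed limit or range.

## Robot

A 6-joint arm with a two-finger parallel gripper is mounted at the origin on the work surface. World frame = base frame: x ahead of the robot, y to its left, z up, the work surface at z = 0. Lengths are in m, angles in rad, forces in N, time in s.
With the tool pointing down it reaches from about 0.35 to 0.85 m from the base axis. Payload 8.1 kg.
Tool frame: the origin (TCP) lies between the finger pads; the fingertips stand 11 mm ahead of it and the grasp point (between the pads) lies 8 mm behind it (tips_ahead is the z of the fingertips in the tool frame, in m); z points along the fingers, y is the line along which they close (so a half turn about z gives the same grasp; the last joint's range is limited). The gripper opens to 93 mm and grips with 3 to 60 N. Pads are 15 mm wide; open, the fingers measure 128 mm over their backs; the gripper's body (75 mm by 188 mm) begins 65 mm behind the grasp point.
Start: joints at [-1.348, 0.13, 1.488, -0, 1.523, -0.085], TCP at [0.182, -0.572, 0.23] pointing down, gripper open.
Joint ranges: [-2.96, 2.96], [-0.89, 2.26], [0.02, 2.5], [-1.34, 4.48], [0, 2.73], [-2.66, 2.66]. Speed limits (rad/s): [2.39, 2.39, 2.79, 3.14, 3.14, 3.14].

## Interface

Orientations are given as a rotation vector (axis times angle).
In Python, from plant import read_state, read_camera, close_job, tips_ahead gives the robot as it stands. The module is installed in compiled form; this text tells all that it offers.
- The arm moves only by the tool move_arm, never from a script. Its argument "plan" is a list of rows, each a list of 7 numbers: the turn, a rotation vector about the tool's x, y, z in units of 6 degrees (1.0 is 6 degrees), then the shift along the tool's x, y, z in units of 25 mm (1.0 is 25 mm), then the finger opening in mm, from 0 to 93. A call has exactly 10 rows; each row shifts and turns the commanded pose from where the row before left it, along the tool's axes as they then stand; what a row does not reach is not made up. A row lasts 1/10 s, in which the tool goes at most 50 mm and 8.59 degrees, less where a joint would pass 70% of its speed; a pose out of reach is approached as far as the arm can. A call is refused whole if a number of a shift passes 1 or a number of a turn 1, either way. A call with a gripper value outside its range is refused whole. The fingers move at their own pace and stop on an object; "force" is the grip in N (left out, the last holds). Time passes only in rows, so rows that do not move let the fingers close, or fill a call up. It gives the time, the measured TCP pose, the force, the opening and the grip force at its end, in the units of the state.
- read_state(): the state, without advancing time (a new reading comes with each control period).
- read_camera(name): name is "scene" or "top" or "wrist"; returns a dict with "frame" (480x640x3 uint8, red, green, blue), "z_map" (480x640 float32, m along the optical axis (not along the pixel's ray), 0 where there is no reading), "fx", "fy", "cx", "cy" (pixels), "rvec" (rotation vector, rad) and "tvec" (3), from world to camera coordinates, as OpenCV has them. Camera axes: x right, y down, z forward; pixel columns grow to the right and rows downward; lengths in m; the calibration is good to about 2 mm. A picture is of the moment at which its call begins.
- close_job(): hands the job in; it is judged then, once.
The state is a dict: "t": time; "q": joint angles; "dq": joint speeds; "joint_torque": joint torques, N m; "tool_pos": TCP position; "orientation": TCP orientation; "force": force on the tool from outside, world axes, zero at the start; "wrist_torque": the same for the moment, N m; "opening": finger opening in m; "gripper_force": force on a finger pad.
Only numpy, scipy, OpenCV 4.12 (cv2) and the standard library are available. Lean on these libraries where they do the work, as an engineer would, in place of code of your own. Each camera call takes 0.05 s, during which the arm holds its last target. There are 200 camera calls.

## Working session

There is one attempt and no reset: what is moved stays moved. The work goes in short steps, Python scripts to look and compute and a tool call to move; the robot and the scene stay as the last step left them, time stands still between calls to the robot, and variables do not carry over. Pictures are saved under pics/ and viewed, at most 10 in all, crops included, and the job is handed in when it is done.

Besides the shell and the picture viewer there is one more tool, called as name(argument=value, ...) on one line, values as JSON. move_arm: Moves the arm, as the interface text tells. Its arguments: {"type":"object","properties":{"plan":{"type":"array","items":{"type":"array","items":{"type":"number"}}},"force":{"type":"number"}},"required":["plan"]}

```bash
mkdir -p pics; cat > h.py <<'E'
import numpy as np, cv2
from plant import read_state, read_camera, close_job, tips_ahead
def world(c):
    z=c["z_map"];v,u=np.mgrid[0:480,0:640]
    p=np.stack([(u-c["cx"])/c["fx"]*z,(v-c["cy"])/c["fy"]*z,z],-1)
    R=cv2.Rodrigues(np.array(c["rvec"],float))[0]
    return (p-np.array(c["tvec"]).ravel())@R
E
python3 - <<'E'
from h import *
s=read_state();print(s["t"],s["tool_pos"],s["orientation"],s["force"],tips_ahead)
for n in("top","scene"):
    c=read_camera(n);cv2.imwrite(f"pics/{n}0.png",c["frame"][:,:,::-1]);np.savez(n+"0.npz",w=world(c),f=c["frame"])
    print(n,-cv2.Rodrigues(np.array(c["rvec"]))[0].T@np.array(c["tvec"]).ravel(),c["fx"])
E
```

```text
0.0 [ 0.18167621 -0.57128248  0.22861364] [-3.10270543e+00 -4.81313419e-01  1.79551536e-04] [-0.8814493   0.18306572  0.20224714] 0.011
top [0.49582355 0.13724252 1.3132688 ] 620.834487802204
scene [1.42784923 0.34126764 0.63458532] 534.1700180955532
```

View pics/top0.png

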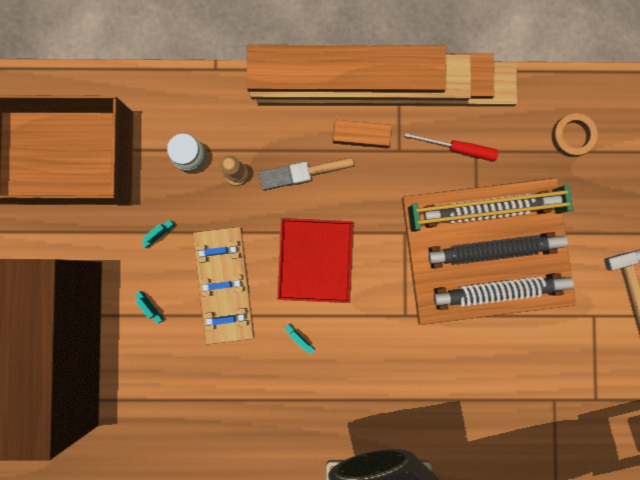

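View pics/scene0.png

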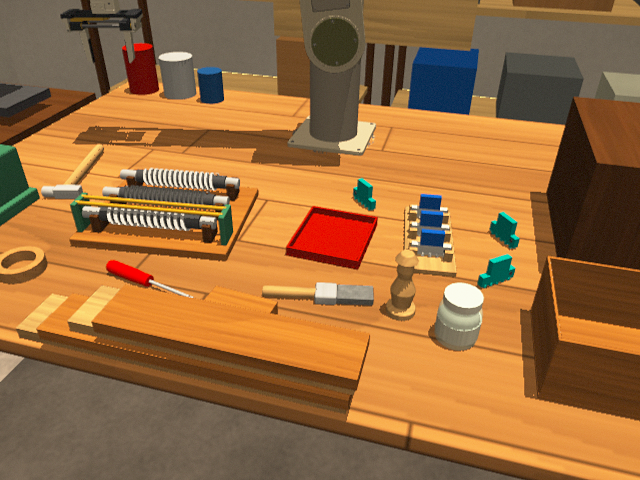

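Top view: three blue-tabbed leaves in the rack at px (219,251), (221,286) and (226,320). The turquoise look-alikes at (158,234), (149,307) and (300,338) are not wanted. The brass rods run between green plates at (416,216) and (567,199), with the spindle to gauge below them. The red tray is at (316,260). The scene view agrees: blue tabs at (430,205–240), rods at (150,210).

```bash
python3 - <<'E'
from h import *
d=np.load("top0.npz");w=d["w"];f=d["f"];h=cv2.cvtColor(f,cv2.COLOR_RGB2HSV)
def blobs(n,lo,hi,amin,zr):
    m=cv2.inRange(h,lo,hi)&((w[...,2]>zr[0])&(w[...,2]<zr[1])).astype(np.uint8)*255
    k,l,st,ce=cv2.connectedComponentsWithStats(m)
    for i in range(1,k):
        if st[i,4]>=amin:
            p=w[l==i];r=cv2.minAreaRect((p[:,:2]*1000).astype(np.float32))
            print(n,ce[i].round(),st[i,4],np.median(p,0).round(4),"rect",np.round(r[0],1),np.round(r[1],1),round(r[2],1),"zmax",np.percentile(p[:,2],[5,95]).round(3))
blobs("blue",(105,120,60),(125,255,255),30,(0.04,.1))
blobs("green",(50,80,20),(85,255,255),30,(0.04,.12))
blobs("red",(0,200,60),(4,255,255),600,(-.01,.05))
blobs("brass",(20,120,80),(32,255,255),60,(0.07,.1))
for n,b in(("stand",(405,180,575,322)),("rack",(190,225,256,345))):
    u0,v0,u1,v1=b;q=w[v0:v1,u0:u1].reshape(-1,3)
    hz={"stand":.02,"rack":.012}[n];q=q[abs(q[:,2]-hz)<.004]
    r=cv2.minAreaRect((q[:,:2]*1000).astype(np.float32));print(n,r)
crop=np.hstack([cv2.resize(f[215:355,180:270],(360,560)),cv2.resize(f[180:260,400:580],(420,560)) ])
cv2.imwrite("pics/crop.png",crop[:,:,::-1])
E
```

```text
blue [215. 251.] 129 [0.5387 0.3303 0.0699] rect [539.2 330. ] [11.5 42.7] 6.8 zmax [0.065 0.074]
blue [219. 285.] 116 [0.4708 0.3214 0.0697] rect [470.5 321.4] [10.4 42.5] 7.3 zmax [0.066 0.074]
blue [223. 320.] 138 [0.4016 0.3131 0.0699] rect [401.3 313. ] [11.1 43.6] 7.1 zmax [0.058 0.074]
green [566. 200.] 162 [ 0.6438 -0.3716  0.0855] rect [ 647.  -371.6] [50.1 13.7] 7.2 zmax [0.05  0.091]
green [414. 217.] 197 [ 0.6072 -0.0671  0.0847] rect [608.  -69.6] [50.1 10.5] 8.1 zmax [0.045 0.091]
red [315. 260.] 5728 [0.5225 0.1307 0.0064] rect [522.7 130.3] [149.3 168.2] 87.8 zmax [0.002 0.023]
brass [492. 201.] 356 [ 0.6393 -0.2176  0.0886] rect [ 639.1 -220.7] [  9. 305.] 7.8 zmax [0.084 0.092]
brass [491. 213.] 389 [ 0.6149 -0.2155  0.0886] rect [ 616.  -224.4] [  9.1 305.8] 7.6 zmax [0.084 0.093]
stand ((543.679443359375, -233.32476806640625), (270.2261962890625, 331.3967590332031), 7.282989025115967)
rack ((469.27130126953125, 330.9918212890625), (235.56204223632812, 119.33793640136719), 6.995467662811279)
```

View pics/crop.png

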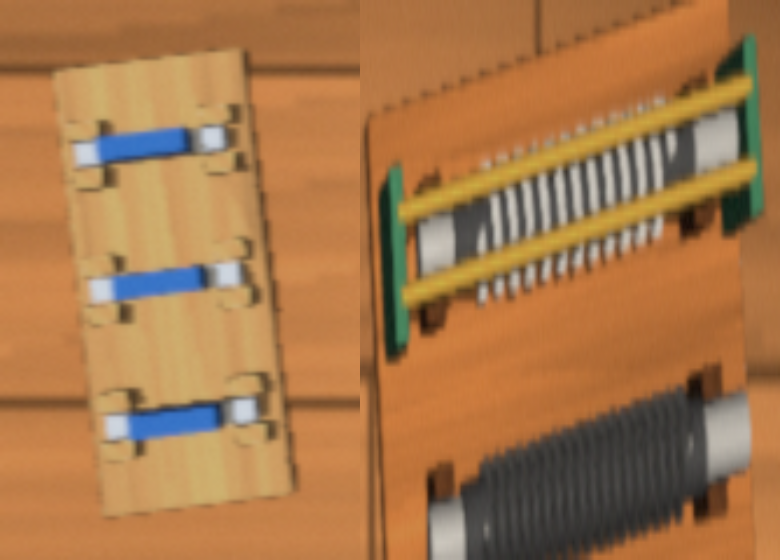

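The crop confirms it: three blue-tabbed leaves sit in the rack, and the rods with green plates span the pale spindle. The heights (tab top 0.070, rods 0.088) and sizes match the description. Station is at about (0.6277, -0.222), with the spindle along (0.127, -0.992). Heading over to the rack now, turning as I go.

move_arm(plan=[[0,0,-1,1,0,0,40],[0,0,-1,1,0,0,40],[0,0,-1,1,0,0,40],[0,0,-1,1,0,0,40],[0,0,-1,1,0,0,40],[0,0,-1,1,0,0,40],[0,0,-1,1,0,0,40],[0,0,-1,1,0,0,40],[0,0,-1,1,0,0,40],[0,0,-1,1,0,0,40]], force=30)

```text
t: 1.1
tool_pos: [0.3521, -0.4028, 0.229]
orientation: [-2.443, -1.974, -0.0]
force: [-0.1, 0.4, -0.6]
opening: 0.0403
gripper_force: 0.0
```

move_arm(plan=[[0,0,-1,1,0.5,0,40],[0,0,-1,1,0.5,0,40],[0,0,-1,1,0.5,0,40],[0,0,-0.3,1,0.5,0,40],[0,0,0,1,0.5,0,40],[0,0,0,1,0.5,0,40],[0,0,0,1,0.5,0,40],[0,0,0,1,0.5,0,40],[0,0,0,1,0.5,0,40],[0,0,0,1,0.5,0,40]])

```text
t: 2.1
tool_pos: [0.4621, -0.1481, 0.2292]
orientation: [-2.072, -2.36, 0.0]
force: [-0.2, 0.5, -0.3]
opening: 0.0398
gripper_force: 0.0
```

move_arm(plan=[[0,0,0,0.93,0,0,40],[0,0,0,0.93,0,0,40],[0,0,0,0.93,0,0,40],[0,0,0,0.93,0,0,40],[0,0,0,0.93,0,0,40],[0,0,0,0.93,0,0,40],[0,0,0,0.93,0,0,40],[0,0,0,0.93,0,0,40],[0,0,0,0.93,0,0,40],[0,0,0,0.93,0,0,40]])

```text
t: 3.1
tool_pos: [0.4315, 0.0821, 0.2293]
orientation: [-2.072, -2.36, 0.001]
force: [-0.2, 0.0, 0.0]
opening: 0.0403
gripper_force: 0.0
```

move_arm(plan=[[0,0,0,1,0,0.4,40],[0,0,0,1,0,0.4,40],[0,0,0,1,0,0.4,40],[0,0,0,1,0,0.4,40],[0,0,0,1,0,0.4,40],[0,0,0,1,0,0.4,40],[0,0,0,1,0,0.4,40],[0,0,0,1,0,0.4,40],[0,0,0,1,0,0.4,40],[0,0,0,0.3,0,0,40]])

```text
t: 4.1
tool_pos: [0.4002, 0.3129, 0.1377]
orientation: [-2.07, -2.362, 0.005]
force: [-0.4, -1.1, -0.8]
opening: 0.0396
gripper_force: 0.0
```

```bash
cat >> h.py <<'E'
def to(x,y,z,yaw=None):
    s=read_state();R=cv2.Rodrigues(np.array(s["orientation"]))[0];p=s["tool_pos"]
    print("t",s["t"],"tcp",p.round(4),"yaw",np.degrees(np.arctan2(R[1,0],R[0,0])).round(2),"F",np.round(s["force"],1),"open",s["opening"])
    print("units",((np.array([x,y,z])-p)@R/.025).round(3))
E
python3 - <<'E'
from h import *
to(.4013,.313,.050)
c=read_camera("wrist");w=world(c);f=c["frame"];cv2.imwrite("pics/w1.png",f[:,:,::-1])
h=cv2.cvtColor(f,cv2.COLOR_RGB2HSV);m=cv2.inRange(h,(105,120,60),(125,255,255))
k,l,st,ce=cv2.connectedComponentsWithStats(m)
for i in range(1,k):
    if st[i,4]>200:
        p=w[l==i];p=p[p[:,2]>.064]
        if len(p):r=cv2.minAreaRect((p[:,:2]*1000).astype(np.float32));print(ce[i].round(),st[i,4],np.percentile(p[:,2],[5,50,95]).round(4),r)
E
```

```text
t 4.1 tcp [0.4002 0.3129 0.1377] yaw 97.53 F [-0.4 -1.1 -0.8] open 0.03963562102594508
units [3.000e-03 5.400e-02 3.506e+00]
[542. 250.] 1325 [0.0684 0.0697 0.0708] ((478.8128662109375, 367.36444091796875), (39.880924224853516, 175.56546020507812), 61.93783950805664)
[323. 252.] 1080 [0.0684 0.0695 0.0706] ((400.4073181152344, 342.6174011230469), (11.256656646728516, 98.20614624023438), 6.76624059677124)
[434. 233.] 403 [0.0685 0.0696 0.0707] ((437.3326721191406, 365.5240783691406), (17.572608947753906, 102.62342834472656), 50.903541564941406)
[428. 278.] 213 [0.0686 0.0696 0.0706] ((436.8077087402344, 348.7689208984375), (10.582782745361328, 122.82206726074219), 41.74734115600586)
```

View pics/w1.png

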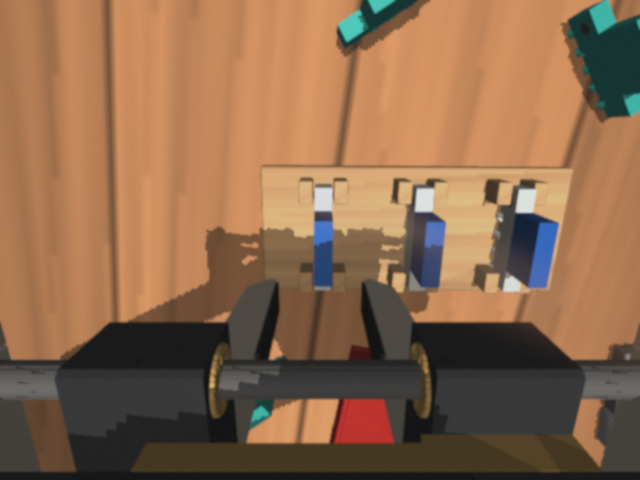

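The wrist view shows the near leaf's tab at (323,252), between and in line with the fingers at (255–385, 300). The neighbouring tabs are at (428,250) and (535,250). Descending to grip.

move_arm(plan=[[0,0,0,0,0.05,0.5,40],[0,0,0,0,0,0.5,40],[0,0,0,0,0,0.5,40],[0,0,0,0,0,0.5,40],[0,0,0,0,0,0.5,40],[0,0,0,0,0,0.5,40],[0,0,0,0,0,0.35,40],[0,0,0,0,0,0.1,40],[0,0,0,0,0,0,0],[0,0,0,0,0,0,0]])

```text
t: 5.15
tool_pos: [0.4036, 0.3122, 0.0539]
orientation: [2.072, 2.361, 0.001]
force: [-0.7, 0.3, 1.0]
opening: 0.0287
gripper_force: 0.0
```

move_arm(plan=[[0,0,0,0,0,0,0],[0,0,0,0,0,0,0],[0,0,0,0,0,-0.4,0],[0,0,0,0,0,-0.8,0],[0,0,0,0,0,-1,0],[0,0,0,0,0,-1,0],[0,0,0,0,0,-1,0],[0,0,0,-0.5,0,-1,0],[0,0,0,-1,0,-1,0],[0,0,0,-1,0,-0.5,0]])

```text
t: 6.15
tool_pos: [0.412, 0.2499, 0.2244]
orientation: [2.07, 2.361, 0.006]
force: [1.3, 0.7, -0.4]
opening: 0.012
gripper_force: 30.0
```

```bash
python3 - <<'E'
from h import *
to(.6277,-.2218,.135)
print(read_state()["gripper_force"])
c=read_camera("scene");f=c["frame"];np.savez("held1.npz",f=f,w=world(c))
R=cv2.Rodrigues(np.array(c["rvec"]))[0]
p=R@read_state()["tool_pos"]+np.array(c["tvec"]).ravel();u=int(p[0]/p[2]*c["fx"]+c["cx"]);v=int(p[1]/p[2]*c["fy"]+c["cy"]);print(u,v)
cv2.imwrite("pics/s1.png",cv2.resize(f[v-50:v+60,u-70:u+70,::-1],None,fx=5,fy=5,interpolation=cv2.INTER_CUBIC))
E
```

```text
t 6.15 tcp [0.412  0.2499 0.2244] yaw 97.5 F [ 1.3  0.7 -0.4] open 0.01204479347483905
units [-19.837   6.076   3.575]
30.00022977590561
405 124
```

View pics/s1.png

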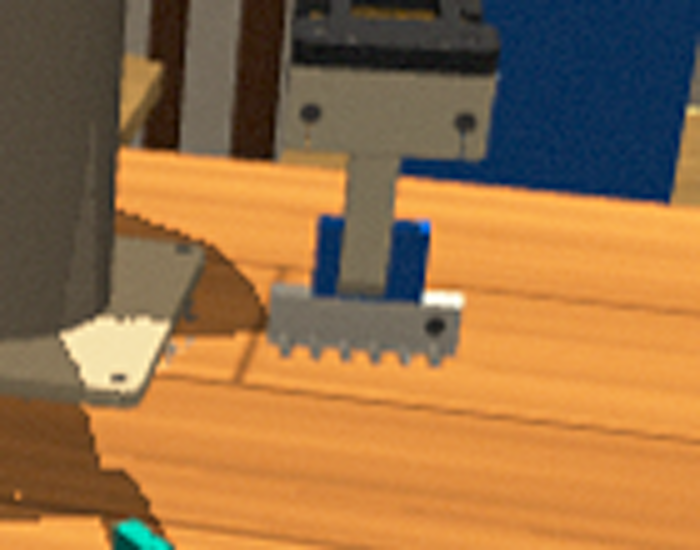

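The held leaf shows 6 teeth (crop x 287…435, spacing about 29.6 px against a 192 px = 76 mm length), so its pitch is about 12 mm. It hangs straight in the fingers. Now checking the spindle's pitch in the first top picture.

```bash
python3 - <<'E'
from h import *
d=np.load("top0.npz");w=d["w"];g=cv2.cvtColor(d["f"],cv2.COLOR_RGB2GRAY).astype(float)
e=np.array([.127,-.992]);n=np.array([.992,.127])
for dy in(0,-.085,-.170):
    r=(w[...,:2]-np.array([.6277,-.2218]));a=r@e;b=r@n
    m=(abs(b-dy)<(.006 if dy==0 else .01))&(abs(a)<.07)&(w[...,2]>.03)
    A=a[m];G=g[m]-g[m].mean()
    P=np.arange(8,18,.1)/1000
    X=np.array([abs((G*np.exp(2j*np.pi*A/p)).sum()) for p in P])
    i=X.argmax();z=(G*np.exp(2j*np.pi*A/P[i])).sum()
    print(dy,m.sum(),"pitch mm",P[i]*1000,"rel",[(round(q*1000),round(X[abs(P-q).argmin()]/X[i],2)) for q in(.01,.012,.014)],"bright phase mm",np.angle(z)/2/np.pi*P[i]*1000)
E
```

```text
0 408 pitch mm 13.999999999999979 rel [(10, np.float64(0.06)), (12, np.float64(0.13)), (14, np.float64(1.0))] bright phase mm 4.6265880837573095
-0.085 695 pitch mm 9.999999999999993 rel [(10, np.float64(1.0)), (12, np.float64(0.11)), (14, np.float64(0.03))] bright phase mm -2.556018968589249
-0.17 687 pitch mm 11.999999999999986 rel [(10, np.float64(0.12)), (12, np.float64(1.0)), (14, np.float64(0.18))] bright phase mm 2.2402916394621206
```

The three spindles read 14, 10 and 12 mm. The one under the rods is 14 mm, while the held leaf is 12 mm, so I lay it in the tray and look for the 14 mm leaf. The final proof will be by feel.

move_arm(plan=[[0,0,0,-0.65,0.3,0.5,0],[0,0,0,-0.65,0.3,0.7,0],[0,0,0,-0.65,0.3,0.7,0],[0,0,0,-0.65,0.3,0.7,0],[0,0,0,-0.65,0.3,0.7,0],[0,0,0,-0.65,0.3,0.7,0],[0,0,0,-0.65,0.4,0.7,0],[0,0,0,-0.6,0.35,0.7,0],[0,0,0,0,0,0,0],[0,0,0,0,0,0,0]])

```text
t: 7.2
tool_pos: [0.4908, 0.1306, 0.0861]
orientation: [-2.073, -2.359, 0.001]
force: [-0.8, 0.5, -1.6]
opening: 0.0119
gripper_force: 30.0
```

```bash
python3 - <<'E'
from h import *
to(.4927,.130,.046)
E
```

```text
t 7.2 tcp [0.4908 0.1306 0.0861] yaw 97.38 F [-0.8  0.5 -1.6] open 0.011902255431400697
units [-0.033  0.073  1.604]
```

move_arm(plan=[[0,0,0,0,0,0.4,0],[0,0,0,0,0,0.5,0],[0,0,0,0,0,0.4,0],[0,0,0,0,0,0.25,0],[0,0,0,0,0,0.05,0],[0,0,0,0,0,0,0],[0,0,0,0,0,0,36],[0,0,0,0,0,0,36],[0,0,0,0,0,0,36],[0,0,0,0,0,-0.3,36]])

```text
t: 8.2
tool_pos: [0.4901, 0.1304, 0.0525]
orientation: [-2.072, -2.36, 0.003]
force: [-0.6, 0.2, 0.1]
opening: 0.0354
gripper_force: 0.0
```

move_arm(plan=[[0,0,0,0,0,-0.7,36],[0,0,0,0,0,-0.9,36],[0,0,0,0,0,-0.9,36],[0,0,0,0.9,0,-0.7,36],[0,0,0,1,0,0,36],[0,0,0,1,0,0,36],[0,0,0,1,0,0,36],[0,0,0,1,0,0,36],[0,0,0,1,0,0,36],[0,0,0,1,0,0,36]])

```text
t: 9.2
tool_pos: [0.4687, 0.3027, 0.1341]
orientation: [2.073, 2.361, 0.001]
force: [0.5, 0.3, 0.5]
opening: 0.0359
gripper_force: 0.0
```

```bash
python3 - <<'E'
from h import *
to(.4706,.3214,.050)
E
```

```text
t 9.2 tcp [0.4687 0.3027 0.1341] yaw 97.43 F [0.5 0.3 0.5] open 0.035873072171753964
units [0.733 0.168 3.362]
```

move_arm(plan=[[0,0,0,0.5,0.1,0.3,36],[0,0,0,0.23,0.07,0.5,36],[0,0,0,0,0,0.6,36],[0,0,0,0,0,0.6,36],[0,0,0,0,0,0.6,36],[0,0,0,0,0,0.5,36],[0,0,0,0,0,0.25,36],[0,0,0,0,0,0,0],[0,0,0,0,0,0,0],[0,0,0,0,0,0,0]])

```text
t: 10.2
tool_pos: [0.4714, 0.3206, 0.0506]
orientation: [2.072, 2.36, 0.002]
force: [0.3, -0.6, 0.2]
opening: 0.0163
gripper_force: 0.0
```

move_arm(plan=[[0,0,0,0,0,0,0],[0,0,0,0,0,0,0],[0,0,0,0,0,-0.4,0],[0,0,0,0,0,-0.8,0],[0,0,0,0,0,-1,0],[0,0,0,0,0,-1,0],[0,0,0,0,0,-1,0],[0,0,0,-0.5,0,-1,0],[0,0,0,-0.5,0,-1,0],[0,0,0,0,0,0,0]])

```text
t: 11.2
tool_pos: [0.4761, 0.2955, 0.2097]
orientation: [2.072, 2.358, 0.01]
force: [0.7, -0.0, -0.2]
opening: 0.012
gripper_force: 30.0
```

```bash
python3 - <<'E'
from h import *
to(.6277,-.2218,.135)
print(read_state()["gripper_force"])
c=read_camera("scene");f=c["frame"]
R=cv2.Rodrigues(np.array(c["rvec"]))[0]
p=R@read_state()["tool_pos"]+np.array(c["tvec"]).ravel();u=int(p[0]/p[2]*c["fx"]+c["cx"]);v=int(p[1]/p[2]*c["fy"]+c["cy"]);print(u,v)
cv2.imwrite("pics/s2.png",cv2.resize(f[v-30:v+120,u-130:u+70,::-1],None,fx=4,fy=4,interpolation=cv2.INTER_CUBIC))
E
```

```text
t 11.2 tcp [0.4761 0.2955 0.2097] yaw 97.38 F [ 0.7 -0.  -0.2] open 0.011961459202534004
units [-21.305   3.336   2.968]
29.996555149555206
426 149
```

View pics/s2.png

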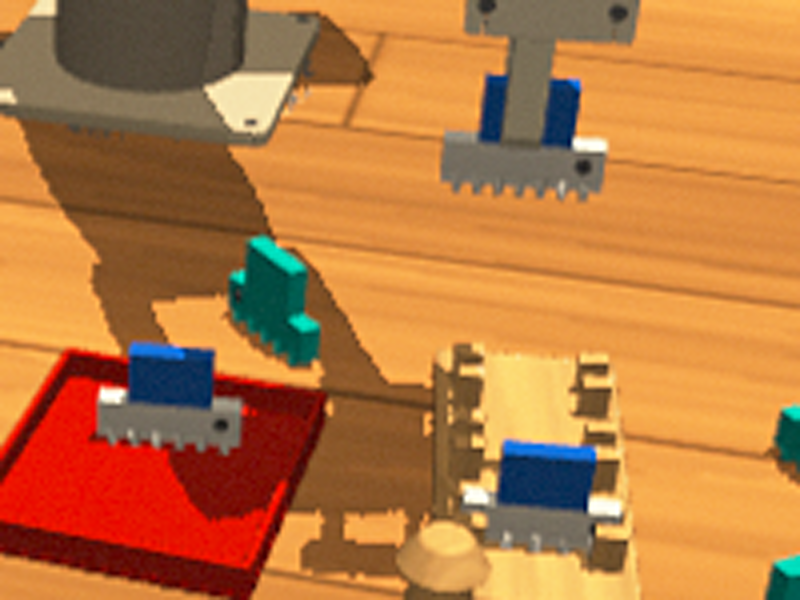

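The held leaf shows 7 teeth, so 10 mm; the first leaf stands upright in the tray at crop (170,400). The last leaf, at crop (550,500), shows about 15 mm spacing, which makes it the 14 mm candidate. This one goes in the tray too.

move_arm(plan=[[0,0,0,-0.7,0.2,0,0],[0,0,0,-0.9,0.3,0.3,0],[0,0,0,-0.9,0.3,0.4,0],[0,0,0,-0.9,0.3,0.5,0],[0,0,0,-0.9,0.3,0.5,0],[0,0,0,-0.9,0.3,0.6,0],[0,0,0,-0.9,0.3,0.6,0],[0,0,0,-0.86,0.17,0.6,0],[0,0,0,0,0,0.6,0],[0,0,0,0,0,0.6,0]])

```text
t: 12.25
tool_pos: [0.5492, 0.13, 0.0849]
orientation: [-2.073, -2.358, 0.002]
force: [-0.4, -0.8, -1.2]
opening: 0.0117
gripper_force: 30.0
```

move_arm(plan=[[0,0,0,0,0,0.6,0],[0,0,0,0,0,0.6,0],[0,0,0,0,0,0.4,0],[0,0,0,0,0,0.2,0],[0,0,0,0,0,0,0],[0,0,0,0,0,0,32],[0,0,0,0,0,0,32],[0,0,0,0,0,0,32],[0,0,0,0,0,-0.3,32],[0,0,0,0,0,-0.8,32]])

```text
t: 13.25
tool_pos: [0.5485, 0.1297, 0.0682]
orientation: [-2.071, -2.359, 0.005]
force: [-0.8, 0.1, -0.8]
opening: 0.032
gripper_force: 0.0
```

move_arm(plan=[[0,0,0,0,0,-0.8,32],[0,0,0,0,0,-0.8,32],[0,0,0,0,0,-0.8,32],[0,0,0,1,0,-0.8,32],[0,0,0,1,-0.2,0,32],[0,0,0,1,-0.2,0,32],[0,0,0,1,-0.2,0,32],[0,0,0,1,-0.2,0,32],[0,0,0,1,-0.2,0,32],[0,0,0,1,-0.2,0,32]])

```text
t: 14.25
tool_pos: [0.4975, 0.3006, 0.1503]
orientation: [2.073, 2.361, 0.001]
force: [-0.2, 0.1, 0.7]
opening: 0.0319
gripper_force: 0.0
```

```bash
python3 - <<'E'
from h import *
to(.5389,.3302,.057)
d=np.load("top0.npz");w=d["w"];q=w[150:190,215:255].reshape(-1,3);q=q[q[:,2]>.08];print("figure",np.median(q,0),q[:,2].max(),q.min(0))
E
```

```text
t 14.25 tcp [0.4975 0.3006 0.1503] yaw 97.43 F [-0.2  0.1  0.7] open 0.031889211286192286
units [0.959 1.792 3.734]
figure [0.70357847 0.29562421 0.12272931] 1.3132687961854563 [0.49582355 0.13724252 0.10724798]
```

move_arm(plan=[[0,0,0,0.5,0.6,0.1,36],[0,0,0,0.46,0.6,0.2,36],[0,0,0,0,0.59,0.5,36],[0,0,0,0,0,0.7,36],[0,0,0,0,0,0.8,36],[0,0,0,0,0,0.8,36],[0,0,0,0,0,0.6,36],[0,0,0,0,0,0.3,36],[0,0,0,0,0,0,36],[0,0,0,0,0,0,0]])

```text
t: 15.25
tool_pos: [0.5396, 0.3294, 0.0505]
orientation: [2.072, 2.361, 0.001]
force: [0.4, 1.1, 0.8]
opening: 0.0317
gripper_force: 0.0
```

move_arm(plan=[[0,0,0,0,0,0,0],[0,0,0,0,0,0,0],[0,0,0,0,0,0,0],[0,0,0,0,0,0,0],[0,0,0,0,0,-0.4,0],[0,0,0,0,0,-0.8,0],[0,0,0,0,0,-1,0],[0,0,0,0,0,-1,0],[0,0,0,0,0,-1,0],[0,0,0,0,0,-1,0]])

```text
t: 16.25
tool_pos: [0.5386, 0.3289, 0.1803]
orientation: [-2.072, -2.361, 0.002]
force: [-0.2, 1.2, -1.5]
opening: 0.012
gripper_force: 30.0
```

```bash
python3 - <<'E'
from h import *
to(.6277,-.2218,.16)
print(read_state()["gripper_force"])
E
```

```text
t 16.25 tcp [0.5386 0.3289 0.1803] yaw 97.44 F [-0.2  1.2 -1.5] open 0.011979420773129409
units [-22.305   0.683   0.819]
29.999350011348724
```

move_arm(plan=[[0,0,0,-0.8,0,0,0],[0,0,0,-1,0,0,0],[0,0,0,-1,0,0,0],[0,0,0,-1,0,0,0],[0,0,0,-1,0,0,0],[0,0,0,-1,0.1,0,0],[0,0,0,-1,0.1,0,0],[0,0,0,-1,0.1,0,0],[0,0,0,-1,0.1,0,0],[0,0,0,-1,0.1,0,0]])

```text
t: 17.25
tool_pos: [0.5829, 0.0868, 0.1794]
orientation: [-2.072, -2.36, 0.001]
force: [-0.2, 0.8, -1.1]
opening: 0.0112
gripper_force: 30.0
```

move_arm(plan=[[0,0,0,-1,0.1,0,0],[0,0,0,-1,0.1,0,0],[0,0,0,-1,0,0,0],[0,0,0,-1,0,0,0],[0,0,0,-1,0,0.1,0],[0,0,0,-1,0,0.2,0],[0,0,0,-1,0,0.2,0],[0,0,0,-1,0,0.2,0],[0,0,0,-1,0,0.1,0],[0,0,0,-1,0,0,0]])

```text
t: 18.25
tool_pos: [0.6198, -0.1602, 0.1586]
orientation: [-2.071, -2.359, 0.001]
force: [0.4, 0.4, 0.1]
opening: 0.0115
gripper_force: 30.0
```

move_arm(plan=[[0,0,0,-1,0,0,0],[0,0,0,-1,0,0,0],[0,0,0,-0.5,0,0,0],[0,0,0,0,0,0,0],[0,0,0,0,0,0,0],[0,0,0,0,0,0,0],[0,0,0,0,0,0,0],[0,0,0,0,0,0,0],[0,0,0,0,0,0,0],[0,0,0,0,0,0,0]])

```text
t: 19.25
tool_pos: [0.6286, -0.2211, 0.1597]
orientation: [2.072, 2.361, 0.0]
force: [0.1, 0.4, -1.3]
opening: 0.012
gripper_force: 30.0
```

```bash
python3 - <<'E'
from h import *
to(.6277,-.2218,.115)
c=read_camera("wrist");f=c["frame"];cv2.imwrite("pics/w2.png",f[:,:,::-1])
w=world(c);h=cv2.cvtColor(f,cv2.COLOR_RGB2HSV)
m=(cv2.inRange(h,(18,110,60),(34,255,255))>0)&(w[...,2]>.07)&(w[...,2]<.1)
n=np.array([.992,.127]);e=np.array([.127,-.992]);r=w[...,:2]-np.array([.6277,-.2218])
b=(r@n)[m];a=(r@e)[m]
print("rods",m.sum(),np.median(b[b>0]),np.median(b[b<0]),np.percentile(a,[2,98]))
for s in(1,-1):
    k=(b*s>.006)&(b*s<.02);print(s,np.polyfit(a[k],b[k],1))
E
```

```text
t 19.25 tcp [ 0.6286 -0.2211  0.1597] yaw 97.46 F [ 0.1  0.4 -1.3] open 0.011983589786323762
units [-0.023 -0.041  1.789]
rods 7167 0.01484363386146288 -0.008899863743471346 [-0.144161    0.14336616]
1 [5.67653372e-05 1.48324232e-02]
-1 [-0.00097313 -0.00925427]
```

View pics/w2.png

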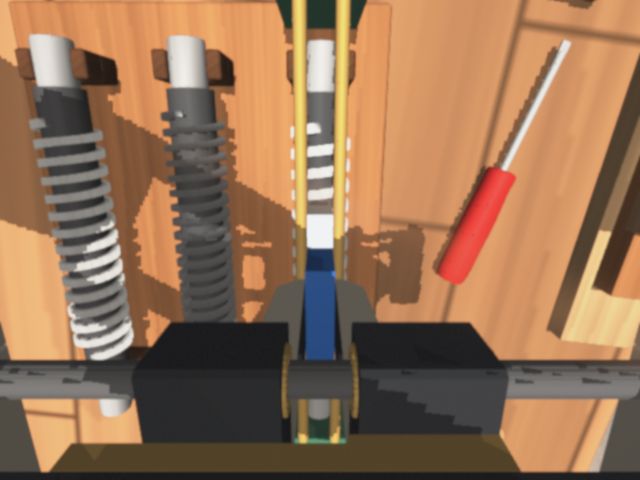

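The wrist view shows the leaf (u≈320) centred between the rods (u 299 and 342), above the pale spindle. The screwdriver at (500,180) is clear. Lowering between the rods.

move_arm(plan=[[0,0,0,0.07,-0.02,0.3,0],[0,0,0,0,0,0.4,0],[0,0,0,0,0,0.3,0],[0,0,0,0,0,0.2,0],[0,0,0,0,0,0.1,0],[0,0,0,0,0,0.1,0],[0,0,0,0,0,0.1,0],[0,0,0,0,0,0.1,0],[0,0,0,0,0,0.05,0],[0,0,0,0,0,0,0]])

```text
t: 20.3
tool_pos: [0.6278, -0.2197, 0.1182]
orientation: [-2.073, -2.361, 0.0]
force: [0.4, -0.4, -2.0]
opening: 0.0121
gripper_force: 30.0
```

move_arm(plan=[[0,0,0,0,0,0.03,0],[0,0,0,0,0,0.03,0],[0,0,0,0,0,0.03,0],[0,0,0,0,0,0.03,0],[0,0,0,0,0,0.03,0],[0,0,0,0,0,0.03,0],[0,0,0,0,0,0,0],[0,0,0,0,0,0,0],[0,0,0,0,0,0,0],[0,0,0,0,0,0,0]])

```text
t: 21.3
tool_pos: [0.6279, -0.2197, 0.1139]
orientation: [2.073, 2.361, 0.0]
force: [-0.2, 0.7, -1.3]
opening: 0.0117
gripper_force: 30.0
```

```bash
python3 - <<'E'
from h import *
to(.6277,-.2218,.108)
E
```

```text
t 21.3 tcp [ 0.6279 -0.2197  0.1139] yaw 97.44 F [-0.2  0.7 -1.3] open 0.01169062995191862
units [-0.081 -0.018  0.238]
```

No side force, so the leaf is inside the rods. Lowering further in small steps.

move_arm(plan=[[0,0,0,0,0,0.02,0],[0,0,0,0,0,0.02,0],[0,0,0,0,0,0.02,0],[0,0,0,0,0,0.02,0],[0,0,0,0,0,0,0],[0,0,0,0,0,0,0],[0,0,0,0,0,0,0],[0,0,0,0,0,0,0],[0,0,0,0,0,0,0],[0,0,0,0,0,0,0]])

```text
t: 22.3
tool_pos: [0.6279, -0.22, 0.1119]
orientation: [2.073, 2.36, -0.0]
force: [0.9, -5.2, -2.1]
opening: 0.0118
gripper_force: 30.0
```

A sideways push along -y (5 N) with no upward load: the teeth are entering and one flank touches. I yield 1 mm that way and go on down.

move_arm(plan=[[0,0,0,-0.02,0,0,0],[0,0,0,-0.02,0,0,0],[0,0,0,0,0,0.02,0],[0,0,0,0,0,0.02,0],[0,0,0,0,0,0,0],[0,0,0,0,0,0,0],[0,0,0,0,0,0,0],[0,0,0,0,0,0,0],[0,0,0,0,0,0,0],[0,0,0,0,0,0,0]])

```text
t: 23.3
tool_pos: [0.628, -0.2207, 0.1109]
orientation: [-2.073, -2.361, -0.0]
force: [-0.2, -0.2, -1.1]
opening: 0.012
gripper_force: 30.0
```

move_arm(plan=[[0,0,0,0,0,0.02,0],[0,0,0,0,0,0.02,0],[0,0,0,0,0,0.02,0],[0,0,0,0,0,0.02,0],[0,0,0,0,0,0,0],[0,0,0,0,0,0,0],[0,0,0,0,0,0,0],[0,0,0,0,0,0,0],[0,0,0,0,0,0,0],[0,0,0,0,0,0,0]])

```text
t: 24.3
tool_pos: [0.628, -0.2207, 0.1089]
orientation: [2.073, 2.361, 0.0]
force: [0.5, -0.2, -1.1]
opening: 0.0117
gripper_force: 30.0
```

move_arm(plan=[[0,0,0,0,0,0.02,0],[0,0,0,0,0,0.02,0],[0,0,0,0,0,0.01,0],[0,0,0,0,0,0,0],[0,0,0,0,0,0,0],[0,0,0,0,0,0,0],[0,0,0,0,0,0,0],[0,0,0,0,0,0,0],[0,0,0,0,0,0,0],[0,0,0,0,0,0,0]])

```text
t: 25.3
tool_pos: [0.6285, -0.2209, 0.1087]
orientation: [2.072, 2.36, 0.001]
force: [-2.1, 0.7, 4.4]
opening: 0.0119
gripper_force: 30.0
```

Firm seat at z 0.1087 with about 5 N, against 0.108 expected when home and 0.113 on the crests, so the leaf is home. Releasing and lifting clear.

move_arm(plan=[[0,0,0,0,0,-0.02,24],[0,0,0,0,0,0,24],[0,0,0,0,0,0,24],[0,0,0,0,0,0,30],[0,0,0,0,0,-0.2,30],[0,0,0,0,0,-0.4,30],[0,0,0,0,0,-0.8,30],[0,0,0,0,0,-1,30],[0,0,0,0,0,-1,30],[0,0,0,0,0,-1,30]])

```text
t: 26.3
tool_pos: [0.6281, -0.2208, 0.2203]
orientation: [2.072, 2.36, 0.001]
force: [0.4, 0.5, -0.2]
opening: 0.0302
gripper_force: 0.0
```

move_arm(plan=[[0,0,0,0,-1,-0.5,30],[0,0,0,0,-1,0,30],[0,0,0,0,-1,0,30],[0,0,0,0,-1,0,30],[0,0,0,0,-1,0,30],[0,0,0,0,-1,0,30],[0,0,0,0,-1,0,30],[0,0,0,0,0,0,30],[0,0,0,0,0,0,30],[0,0,0,0,0,0,30]])

```text
t: 27.3
tool_pos: [0.4553, -0.2434, 0.2313]
orientation: [2.072, 2.36, 0.001]
force: [0.1, -0.0, -0.6]
opening: 0.0303
gripper_force: 0.0
```

```bash
python3 - <<'E'
from h import *
s=read_state();print(s["t"],s["tool_pos"])
e=np.array([.127,-.992]);n=np.array([.992,.127])
c=read_camera("top");f=c["frame"];w=world(c);h=cv2.cvtColor(f,cv2.COLOR_RGB2HSV)
m=cv2.inRange(h,(105,120,60),(125,255,255));k,l,st,ce=cv2.connectedComponentsWithStats(m)
for i in range(1,k):
    if st[i,4]>40:
        p=w[l==i];z=np.percentile(p[:,2],90);p=p[p[:,2]>z-.006];q=np.median(p,0);r=q[:2]-np.array([.6277,-.2218])
        print(ce[i].round(),st[i,4],q.round(4),"station a,b",(r@e).round(4),(r@n).round(4))
g=read_camera("scene")["frame"]
cv2.imwrite("pics/end.png",np.vstack([cv2.resize(f[170:320,190:590],(800,300)),cv2.resize(g[160:270,40:440],(800,220))])[:,:,::-1])
E
```

```text
27.3 [ 0.45526187 -0.24338541  0.23132943]
[496. 205.] 154 [ 0.627  -0.2178  0.1283] station a,b -0.0041 -0.0002
[314. 246.] 122 [0.5495 0.133  0.0635] station a,b -0.3619 -0.0325
[314. 276.] 111 [0.4893 0.1328 0.0641] station a,b -0.3693 -0.0922
```

View pics/end.png

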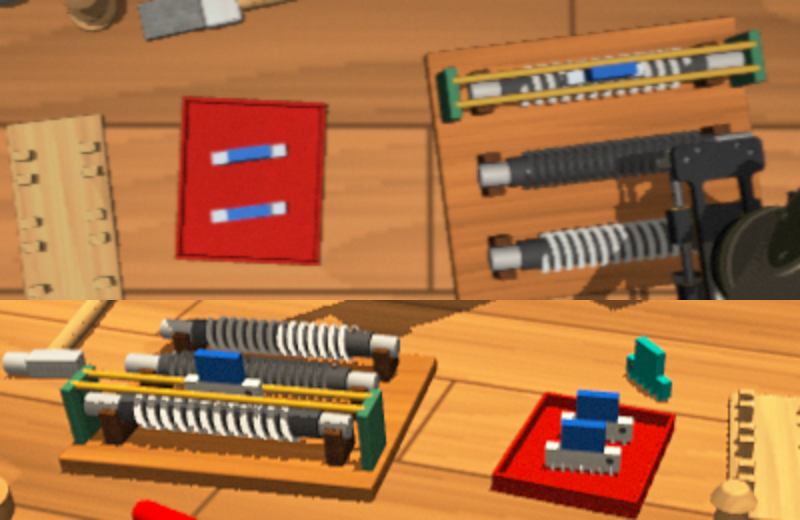

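The leaf stands between the rods, released: tab top at 0.128 (home 0.127, on crests 0.132), 4 mm off the middle. Both other leaves stand upright in the tray and nothing else has moved. Handing in.

```bash
python3 -c "
from plant import close_job
print(close_job())"
```

```text
the job is handed in; nothing more can be done
None
```

The 14 mm leaf is released and fully home about 4 mm from the middle of the spindle, confirmed by touch and camera; the 10 and 12 mm leaves are in the red tray, ruled out by their tooth pitch in the camera images rather than tried on the spindle; job handed in at about 27 s, no verdict returned.

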